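# Open the praline jar in its counter stand

## Robot

A 6-joint arm with a two-finger parallel gripper is mounted at the origin on the work surface. World frame = base frame: x ahead of the robot, y to its left, z up, the work surface at z = 0. Lengths are in m, angles in rad, forces in N, time in s.
With the tool pointing down it reaches from about 0.375 to 0.975 m from the base axis. Payload 3.8 kg.
Tool frame: the origin (TCP) lies at the very end of the fingers, on their centre line; the grasp point (between the pads) lies 19 mm behind it (bot.pinch_z is the distance from the TCP to the grasp point, in m); x points along the fingers, y is the direction in which the jaws open and shut, and the axes are right-handed (so a half turn about x gives the same grasp; the last joint's range is limited). The gripper opens to 85 mm and grips with 20 to 120 N. Pads are 22 mm wide; open, the fingers measure 114 mm over their backs; the gripper's body (76 mm by 85 mm) begins 54 mm behind the grasp point. The pads swing forward as they close: fully open they stand 13 mm farther back than shut.
Start: joints at [-0.037, 0.264, 1.604, -0, 1.274, -0.037], TCP at [0.675, -0, 0.231] pointing down, gripper open.
Joint ranges: [-2.63, 2.63], [-0.94, 2.18], [0.31, 2.57], [-1.31, 4.45], [0, 2.66], [-2.55, 2.55]. Speed limits (rad/s): [2.57, 2.57, 3.14, 3.14, 3.14, 3.14].

## Interface

Orientations are given as a rotation vector (axis times angle).
In Python, from workcell import monitor, imaging, finish_job, bot gives the robot as it stands.
- The arm moves only by the tool jog_arm, never from a script. Its argument "rows" is a list of rows, each a list of 7 numbers: the shift along the tool's x, y, z in m, then the turn, a rotation vector about the tool's x, y, z in rad, then the opening in per cent of the stroke, from 0 (shut) to 100 (fully open). A call has 1 to 20 rows; each row is the pose to reach, as a shift and turn from the pose measured when the call began, along the tool's axes at that moment; what a row does not reach only later rows make up. A row lasts 1/10 s, in which the tool goes at most 50 mm and 8.59 degrees, less where a joint would pass 70% of its speed; a pose out of reach is approached as far as the arm can. A call with a gripper value outside its range is refused whole. The fingers move at their own pace and stop on an object; "force" is the grip in N (left out, the last holds). Time passes only in rows, so rows that repeat a pose let the fingers close. It gives the time, the measured TCP pose, the force and the opening at its end, in the units of the state.
- monitor.read_state(): the state, without advancing time (a new reading comes with each control period).
- imaging.read_camera(name): name is "scene" or "side" or "wrist"; returns the picture (420x560x3 uint8, blue, green, red); there is no depth.
- imaging.camera_params(name): a dict with "fx", "fy", "cx", "cy" (pixels), "T" (4x4, takes a point from camera to world coordinates); the wrist camera has in their place "T_tool_cam" (4x4, takes a point from camera to tool coordinates, whose origin is the TCP and whose axes are the tool frame's). Camera axes: x right, y down, z forward; pixel columns grow to the right and rows downward; lengths in m; the calibration is good to about 2 mm. A picture is of the moment at which its call begins: read the wrist's pose just before it. camera_params takes no time and is no camera call.
- finish_job(): hands the job in, once; it reports no verdict.
The state is a dict: "time": time; "q": joint angles; "joint_vel": joint speeds; "joint_torque": joint torques, N m; "tool_pos": TCP position; "tcp_rot": TCP orientation; "wrist_force": force on the tool from outside, world axes, zero at the start; "torque": the same for the moment, N m; "width": opening from 0.0 (shut) to 1.0 (fully open).
Only numpy, scipy, OpenCV 4.12 (cv2) and the standard library are available. Lean on these libraries where they do the work, as an engineer would, in place of code of your own. Each camera call takes 0.05 s, during which the arm holds its last target. There are 200 camera calls.

## Task

Take the jar of pralines that stands loose on the counter and lower it gently into the empty square pocket of the oak jar stand, fully down, so that the pocket braces it. Then unscrew its tight lid anticlockwise until the threads let go, lift it straight off while the jar stays down in its pocket, and finish while still holding the lid, level and clear of the glass, just above the open mouth. Do not tip the jar, and leave the other jar, the scoop, the gift box and the praline tray where they are.

Things in the scene. Friction and masses are not known exactly. Their poses are not given: they have to be found in the camera images.
- jar: Glass jar of foil-wrapped balls that stands by itself on the counter, 0.34 to 0.55 kg: square body 66 x 66 x 78 mm tall, faces along its x and y, then a low shoulder, a round neck 45 mm across, rim at 108 mm. Origin: centre of its underside, z up. Starts upright on z = 0, lid screwed on tight, 114 mm tall with it. On the bare counter it turns along with the lid; only the pocket braces it.
- lid: Its round aluminium screw lid, 60 mm across, 20 mm tall, 60 g, upright ribbed skirt. Origin: centre of its open underside, z up its axis; screwed home it lies on the jar's axis 94 mm above the jar's underside, 8 mm above the foot of the neck and 16 mm above the corners of the body. The tight lid can carry the whole jar. Breaking it loose takes 0.5 to 0.9 N m, then ever less.
- lid_lug (a point): One of two lugs inside the skirt, 25.5 mm from the lid's axis along the lid's +x, 3.5 mm above its underside. In the jar's frame it starts within 8 degrees of +x. The lid unscrews anticlockwise from above; the lugs are free, and the lid lifts off, when this one stands 88 to 147 degrees from the jar's +x (so from any start after a turn of 97 to 138 degrees, relative to the jar).
- lid_top (a point): Centre of the lid's top, 20 mm above its underside. Turned less than lid_lug tells, pulling up lifts the jar too; turned further, the lugs meet end stops. The lid need not be raised while it is turned. Let go part-way it stays at its angle, rising up to 2.5 mm as the springy liner under its top expands, so it may be regripped.
- stand: Fixed oak jar stand, 96 x 218 x 34 mm, with two square pockets along its y axis, 116 mm between centres, each 70 x 70 mm (2 mm play a side round a jar, which can turn 3 degrees either way) and 22 mm deep, over a 12 mm floor. Origin: centre of its underside.
- pocket (a point): Centre of the floor of the empty pocket, at the stand's y = +58 mm, 12 mm above the counter; axes as the stand's, the pocket's sides lie along its x and y. The jar fits in any of four quarter turns; seated, its lid's top is 126 mm above the counter.
- full_jar: Bystander: a closed jar of the same shape and size, standing in the stand's other pocket (stand's y = -58 mm); its top is 126 mm above the counter. Origin: centre of its underside.
- scoop: Bystander: small steel scoop with a dark handle, 150 mm long, 42 mm tall, lying at the far side. Origin: on the counter under the joint of handle and bowl; bowl to +x.
- gift_box: Bystander: closed gift box, 79 x 79 x 39 mm, at the far side. Origin: centre of its underside.
- tray_near: Bystander: fixed tray of dark red pralines, 119 x 185 mm, 26 mm tall. Origin: centre of its underside.
Things that resemble listed ones, but are neither listed nor needed, are in the scene too. There is more than one size of the lid; the one meant has the size given above. What is shaped like the stand but orange is not meant.

How it is judged:
By the outcome, as a careful person would: the job done as asked, in the order asked, and still so for the second after the job is handed in, while the arm keeps its last pose, push and grip.
It also fails if it takes over 64 s, if anything falls off the work surface, if the arm or the gripper's body presses on something with over 40 N, if the wrist force passes 120 N, or if a joint passes its speed limit or range.

## Working session

There is one attempt and no reset: what is moved stays moved. The work goes in short steps, Python scripts to look and compute and a tool call to move; the robot and the scene stay as the last step left them, time stands still between calls to the robot, and variables do not carry over. Pictures are saved under pics/ and viewed, about 8 in all and at most 12, crops included, and the job is handed in when it is done.

Besides the shell and the picture viewer there is one more tool, called after "Request:" as name([rows], argument=value, ...), one row to a line, values as JSON. jog_arm: Moves the arm, as the interface text tells. Its arguments: {"type":"object","properties":{"rows":{"type":"array","items":{"type":"array","items":{"type":"number"}}},"force":{"type":"number"}},"required":["rows"]}

```bash
mkdir -p pics; ls; python3 - <<'E'
from workcell import monitor, imaging, bot
import cv2, numpy as np
np.set_printoptions(precision=4,suppress=True)
for n in ("scene","side","wrist"):
    p=imaging.camera_params(n); print(n,p)
    cv2.imwrite(f"pics/{n}0.png",imaging.read_camera(n))
print(monitor.read_state(), bot.pinch_z)
E
```

```text
pics
scene {'fx': 415.1375727665446, 'fy': 415.1375727665446, 'cx': 272.48550439703155, 'cy': 211.33621657462655, 'T': array([[ 0.6629,  0.5563, -0.501 ,  0.9806],
       [ 0.7486, -0.4864,  0.4505, -0.3839],
       [ 0.0069, -0.6737, -0.7389,  0.7183],
       [ 0.    ,  0.    ,  0.    ,  1.    ]])}
side {'fx': 397.99508671457784, 'fy': 397.99508671457784, 'cx': 276.9133529223044, 'cy': 205.17734547079345, 'T': array([[ 0.7909, -0.3773,  0.4818,  0.088 ],
       [-0.6118, -0.4719,  0.6348, -0.5871],
       [-0.0122, -0.7969, -0.604 ,  0.6557],
       [ 0.    ,  0.    ,  0.    ,  1.    ]])}
wrist {'fx': 289.9918301937931, 'fy': 289.9918301937931, 'cx': 276.67254354565506, 'cy': 209.49586173815678, 'T_tool_cam': array([[-0.0006, -0.2731,  0.962 , -0.1441],
       [ 1.    , -0.0002,  0.0005, -0.0008],
       [ 0.    ,  0.962 ,  0.2731, -0.0686],
       [ 0.    ,  0.    ,  0.    ,  1.    ]])}
{'time': 0.15, 'q': array([-0.0369,  0.2646,  1.605 ,  0.    ,  1.2737, -0.0369]), 'joint_vel': array([ 0.0005, -0.001 , -0.0041, -0.0001, -0.0012,  0.0002]), 'joint_torque': array([ -0.0004, -51.5906, -36.7959,  -0.0002,   0.0081,   0.    ]), 'tool_pos': array([0.6744, 0.    , 0.2303]), 'tcp_rot': array([ 1.2085,  1.2105, -1.2105]), 'wrist_force': array([ 0.8744,  0.1808, -0.3376]), 'torque': array([ 0.0024,  0.0029, -0.0313]), 'width': 0.9992193064277823} 0.0187
```

View pics/scene0.png

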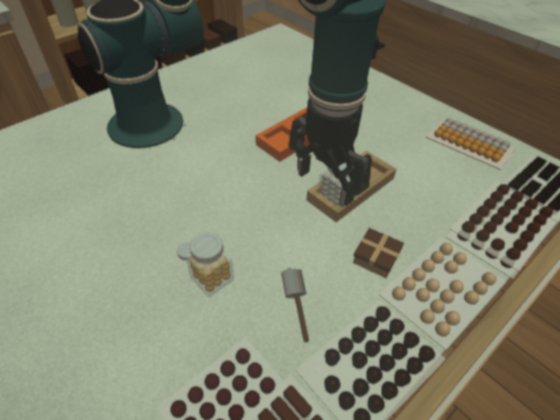

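View pics/side0.png

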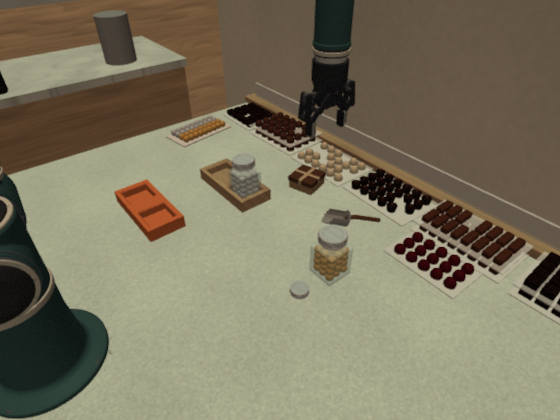

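The scene view shows the loose jar's lid at about (206,243), a small stray lid at (185,250), and the oak stand at about (350,185), partly behind the arm. In the side view the loose jar's lid top is at (333,234), the oak stand at about (235,184) with the full jar's lid top at (243,160), and the empty pocket at about (220,174). I'll make rough estimates from these.

```bash
cat > h.py <<'E'
from workcell import monitor, imaging, bot
import cv2, numpy as np
from scipy.spatial.transform import Rotation as R
np.set_printoptions(precision=4,suppress=True)
def cam(n,s=None):
    p=imaging.camera_params(n); K=np.array([[p['fx'],0,p['cx']],[0,p['fy'],p['cy']],[0,0,1]])
    if n=='wrist':
        s=s or monitor.read_state(); T=np.eye(4); T[:3,:3]=R.from_rotvec(s['tcp_rot']).as_matrix(); T[:3,3]=s['tool_pos']
        return K,T@p['T_tool_cam']
    return K,p['T']
def plane(n,uv,z,c=None):
    K,T=c or cam(n); d=T[:3,:3]@np.linalg.solve(K,[uv[0],uv[1],1]); o=T[:3,3]
    return o+d*(z-o[2])/d[2]
def proj(c,P):
    K,T=c; q=(np.atleast_2d(P)-T[:3,3])@T[:3,:3]; q=q@K.T; return q[:,:2]/q[:,2:]
E
python3 - <<'E'
from h import *
for n,uv,z,l in [("scene",(206,242),.114,"jar"),("side",(333,233),.114,"jar"),("side",(244,160),.126,"full"),
 ("side",(201,180),.034,"c"),("side",(263,207),.034,"c"),("side",(270,188),.034,"c"),("side",(222,163),.034,"c"),("side",(221,173),.034,'pocket'),
 ("scene",(395,175),.034,"c"),("scene",(309,190),.034,"c"),("scene",(337,208),.034,"c"),
 ("side",(300,288),.0,"stray"),("side",(336,214),.02,"scoop")]:
    print(l,n,plane(n,uv,z))
R0=R.from_rotvec(monitor.read_state()['tcp_rot']).as_matrix();print(R0)
for n,(x,y,w,h) in dict(scene=(150,200,120,110),side=(180,130,190,190)).items():
    im=cv2.imread(f"pics/{n}0.png")[y:y+h,x:x+w]
    cv2.imwrite(f"pics/c_{n}.png",cv2.resize(im,None,fx=3,fy=3,interpolation=cv2.INTER_CUBIC))
E
```

```text
jar scene [ 0.5475 -0.1584  0.114 ]
jar side [ 0.5522 -0.1648  0.114 ]
full side [0.5625 0.1766 0.126 ]
c side [0.4881 0.2941 0.034 ]
c side [0.5511 0.0825 0.034 ]
c side [0.6167 0.1399 0.034 ]
c side [0.5833 0.3363 0.034 ]
pocket side [0.5516 0.2901 0.034 ]
c scene [0.6232 0.3368 0.034 ]
c scene [0.5223 0.1425 0.034 ]
c scene [0.6046 0.1493 0.034 ]
stray side [ 0.4702 -0.1606  0.    ]
scoop side [ 0.6904 -0.0431  0.02  ]
[[-0.0017  1.     -0.    ]
 [ 0.0001 -0.     -1.    ]
 [-1.     -0.0017 -0.0001]]
```

View pics/c_side.png

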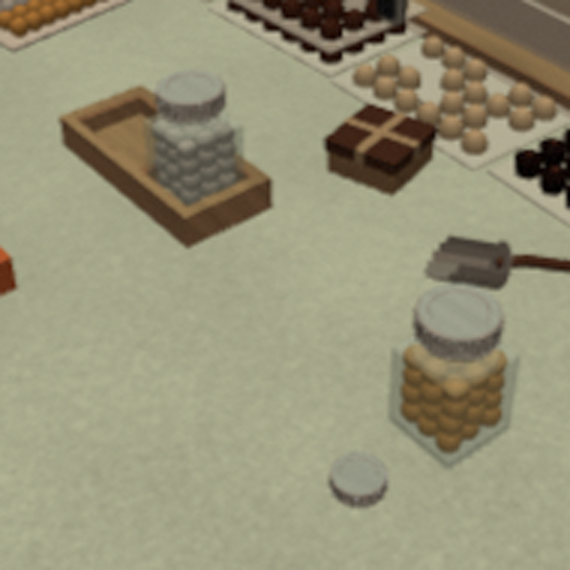

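The crop shows the stand's top-face corners at crop pixels (62,122), (142,87), (270,182) and (188,215), with the full jar in the right-hand end, so the empty pocket is the upper-left one. The loose jar is rotated by about 45° in the image. Next I'll look at the stand from above with the wrist camera.

Request:
jog_arm([
  [-0.02,-0.03,-0.06,0,0,0,100],
  [-0.02,-0.06,-0.12,0,0,0,100],
  [-0.02,-0.1,-0.2,0,0,0,100],
  [-0.02,-0.125,-0.27,0,0,0,100],
  [-0.02,-0.125,-0.27,0,0,0,100],
  [-0.02,-0.125,-0.27,0,0,0,100],
  [-0.02,-0.125,-0.27,0,0,0,100],
  [-0.02,-0.125,-0.27,0,0,0,100],
])

```text
time: 0.95
tool_pos: [0.5486, 0.2711, 0.2501]
tcp_rot: [1.205, 1.212, -1.209]
wrist_force: [1.1, 0.2, -0.9]
width: 1.001
```

```bash
python3 - <<'E'
from h import *
import pickle
s=monitor.read_state(); im=imaging.read_camera("wrist"); pickle.dump(s,open("s1.pkl","wb"))
print(s['time'],s['tool_pos'],s['q'])
cv2.imwrite("pics/w1.png",im)
cv2.imwrite("pics/w1c.png",cv2.resize(im[60:360,120:440],None,fx=1.9,fy=1.9,interpolation=cv2.INTER_CUBIC))
E
```

```text
0.95 [0.5486 0.2711 0.2501] [0.4181 0.1361 1.721  0.0003 1.2867 0.4149]
```

View pics/w1c.png

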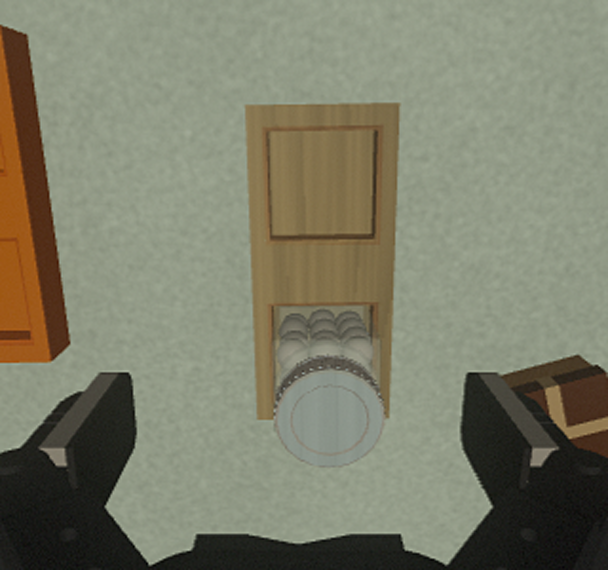

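The wrist crop shows the stand's top corners at crop pixels (246,104), (400,103), (389,418) and (257,419). The empty pocket's opening runs from (267,128) to (381,240), and the full jar's lid is at about (330,418). I'll move over the loose jar, then fit both.

Request:
jog_arm([
  [0,0,0.05,0,0,0,100],
  [0,0,0.1,0,0,0,100],
  [0,0,0.15,0,0,0,100],
  [0,0,0.2,0,0,0,100],
  [0,0,0.25,0,0,0,100],
  [0,0,0.3,0,0,0,100],
  [0,0,0.35,0,0,0,100],
  [0,0,0.4,0,0,0,100],
  [0,0,0.42,0,0,0,100],
  [0,0,0.42,0,0,0,100],
  [0,0,0.42,0,0,0,100],
  [0,0,0.42,0,0,0,100],
])

```text
time: 2.2
tool_pos: [0.5495, -0.1498, 0.2503]
tcp_rot: [1.207, 1.211, -1.211]
wrist_force: [-0.5, -0.2, 0.3]
width: 1.003
```

```bash
python3 - <<'E'
from h import *
import pickle
from scipy.optimize import least_squares
s=pickle.load(open("s1.pkl","rb")); c=cam("wrist",s)
px=np.array([(246,104),(400,103),(389,418),(257,419),(267,128),(382,126),(381,240),(270,241)],float)/1.9+[120,60]
m=np.array([(-48,109),(48,109),(48,-109),(-48,-109),(-35,93),(35,93),(35,23),(-35,23)])/1e3
def pts(v): return np.c_[m@np.array([[np.cos(v[2]),np.sin(v[2])],[-np.sin(v[2]),np.cos(v[2])]])+v[:2],np.full(8,.034)]
r=least_squares(lambda v:(proj(c,pts(v))-px).ravel(),[.55,.23,0])
print(r.x,np.degrees(r.x[2]),'\n',r.fun.reshape(-1,2))
w=r.x; print("pocket",w[:2]+.058*np.array([-np.sin(w[2]),np.cos(w[2])]))
print("full",plane("wrist",np.array([330,418])/1.9+[120,60],.126,c)," fullexp",w[:2]-.058*np.array([-np.sin(w[2]),np.cos(w[2])]))
# side cam check
cs=cam("side"); print("side proj",(proj(cs,pts(w))[:4]-[180,130])*3)
s=monitor.read_state(); im=imaging.read_camera("wrist"); pickle.dump(s,open("s2.pkl","wb"))
print(s['time'],s['tool_pos'],s['q'])
cv2.imwrite("pics/w2.png",im)
cv2.imwrite("pics/w2c.png",cv2.resize(im[60:360,120:440],None,fx=1.9,fy=1.9,interpolation=cv2.INTER_CUBIC))
E
```

```text
[0.5653 0.2454 0.0142] 0.8116319169797922 
 [[ 0.5274 -0.077 ]
 [ 0.7921 -0.5018]
 [ 0.2091 -0.7646]
 [ 0.4308 -0.6612]
 [ 0.8199  1.2234]
 [-1.1611  1.6042]
 [-2.2843 -0.7493]
 [ 0.656  -0.6892]]
pocket [0.5645 0.3034]
full [0.5655 0.1879 0.126 ]  fullexp [0.5661 0.1874]
side proj [[ 58.1386 114.1709]
 [140.2013  82.555 ]
 [270.1532 176.0675]
 [183.1845 216.0644]]
2.2 [ 0.5495 -0.1498  0.2503] [-0.3094  0.055   1.8091 -0.001   1.2797 -0.3098]
```

View pics/w2c.png

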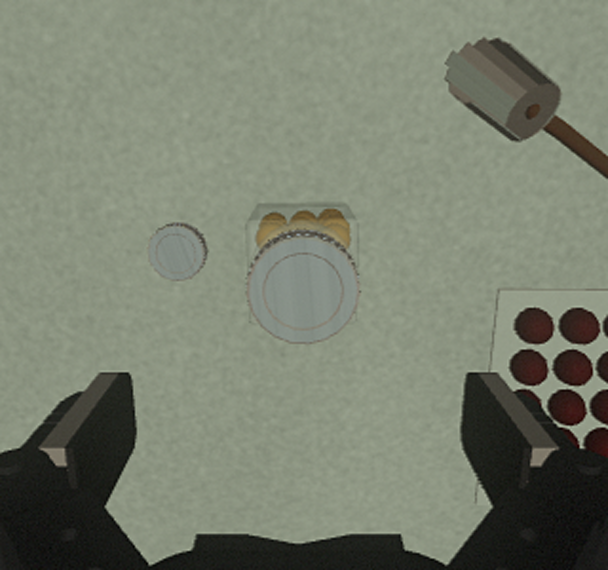

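The jar's lid circle is at crop pixel (303,287) with radius 56. The body edges are nearly parallel to the image axes: the far base edge runs (262,205)–(345,205). The small stray lid is at (178,252), the scoop is at upper right, and the tray is at the right. I'll refine these numerically.

```bash
cat >> h.py <<'E'
def lidc(im,c,P,z,r=.03):
    """fit lid-top circle (radius r, height z) near P by maximising radial gradient"""
    from scipy.optimize import minimize
    g=cv2.GaussianBlur(cv2.cvtColor(im,cv2.COLOR_BGR2GRAY),(0,0),.7).astype(np.float32)
    t=np.linspace(0,2*np.pi,180,endpoint=False)
    t=t[(t<np.radians(20))|(t>np.radians(160))]  # skip the +y side (skirt visible)
    def samp(v,rr):
        q=proj(c,np.c_[v[0]+rr*np.cos(t),v[1]+rr*np.sin(t),np.full(len(t),z)]).astype(np.float32)
        return cv2.remap(g,q[:,:1],q[:,1:],cv2.INTER_LINEAR).ravel()
    f=lambda v:-np.mean(np.abs(samp(v,r+.0015)-samp(v,r-.0015)))
    b=min(((f((P[0]+a,P[1]+d)),P[0]+a,P[1]+d) for a in np.arange(-.006,.0061,.0005) for d in np.arange(-.006,.0061,.0005)))
    return minimize(f,b[1:],method='Nelder-Mead',options=dict(xatol=1e-5)).x
def segs(im,lo,hi,k=3,L=20):
    x0,y0=lo;x1,y1=hi
    g=cv2.resize(cv2.cvtColor(im[y0:y1,x0:x1],cv2.COLOR_BGR2GRAY),None,fx=k,fy=k,interpolation=cv2.INTER_CUBIC)
    l=cv2.createLineSegmentDetector().detect(g)[0].reshape(-1,4)/k+[x0,y0,x0,y0]
    return l[np.hypot(l[:,2]-l[:,0],l[:,3]-l[:,1])>L]
E
python3 - <<'E'
from h import *
import pickle
for f,uv,z,lo,hi in [("2",(303,287),.114,(240,155),(320,240)),("1",(330,418),.126,(240,105),(340,290))]:
    s=pickle.load(open(f"s{f}.pkl","rb")); c=cam("wrist",s); im=cv2.imread(f"pics/w{f}.png")
    P=plane("wrist",np.array(uv)/1.9+[120,60],z,c); print(f,"eye",P,"fit",lidc(im,c,P[:2],z))
    for a in segs(im,lo,hi): 
        A,B=[plane("wrist",q,.034 if f=="1" else .0,c)[:2] for q in (a[:2],a[2:])]; d=B-A
        print(a.round(1),A,B,"ang",np.degrees(np.arctan2(d[1],d[0])).round(2)%90)
E
```

```text
2 eye [ 0.5513 -0.1625  0.114 ] fit [ 0.5509 -0.1655]
[255.6 166.8 281.5 166.8] [ 0.5197 -0.1331] [ 0.5548 -0.133 ] ang 0.19
1 eye [0.5655 0.1879 0.126 ] fit [0.5647 0.1866]
[315.4 182.3 316.4 128.1] [0.5963 0.2731] [0.5949 0.3387] ang 1.25
[330.3 114.3 324.6 280.2] [0.6106 0.3544] [0.6144 0.1356] ang 1.0100000000000051
[318.6 128.9 317.3 185.2] [0.5976 0.3377] [0.5987 0.2694] ang 1.0
[316.9 185.6 262.3 186.3] [0.5983 0.2689] [0.5294 0.2678] ang 0.9499999999999886
[263.5 183.8 315.2 182.8] [0.531  0.2709] [0.596  0.2725] ang 1.4
[249.  115.1 330.6 113.9] [0.5145 0.3532] [0.611  0.3548] ang 0.97
[261.1 179.  260.4 145.2] [0.5281 0.2771] [0.5277 0.3185] ang 0.5400000000000063
[261.6 129.4 263.2 182.7] [0.5293 0.337 ] [0.5306 0.2723] ang 1.1800000000000068
[251.4 184.  248.7 115.6] [0.5157 0.2707] [0.5142 0.3527] ang 1.0300000000000011
[253.2 232.3 251.6 188.1] [0.5167 0.2059] [0.5159 0.2653] ang 0.8199999999999932
[255.  280.2 253.4 232.7] [0.5179 0.1352] [0.517  0.2054] ang 0.7900000000000063
[287.7 126.1 319.8 125.7] [0.5605 0.3409] [0.5988 0.3415] ang 0.87
[293.5 128.6 262.7 129. ] [0.5675 0.338 ] [0.5306 0.3375] ang 0.8000000000000114
[300.6 220.8 266.5 221.3] [0.579  0.2221] [0.5344 0.2212] ang 1.1200000000000045
```

Request:
jog_arm([
  [0,0.0015,0.015,0.14,0,0,100],
  [0.02,0.0015,0.015,0.28,0,0,100],
  [0.04,0.0015,0.015,0.42,0,0,100],
  [0.06,0.0015,0.015,0.56,0,0,100],
  [0.08,0.0015,0.015,0.7,0,0,100],
  [0.09,0.0015,0.015,0.84,0,0,100],
  [0.1,0.0015,0.015,0.98,0,0,100],
  [0.1,0.0015,0.015,1.12,0,0,100],
  [0.1,0.0015,0.015,1.26,0,0,100],
  [0.1,0.0015,0.015,1.4,0,0,100],
  [0.1,0.0015,0.015,1.571,0,0,100],
  [0.1,0.0015,0.015,1.571,0,0,100],
  [0.1,0.0015,0.015,1.571,0,0,100],
  [0.115,0.0015,0.015,1.571,0,0,100],
  [0.13,0.0015,0.015,1.571,0,0,100],
  [0.145,0.0015,0.015,1.571,0,0,100],
  [0.155,0.0015,0.015,1.571,0,0,100],
  [0.16,0.0015,0.015,1.571,0,0,100],
  [0.16,0.0015,0.015,1.571,0,0,100],
  [0.16,0.0015,0.015,1.571,0,0,100],
])

```text
time: 4.25
tool_pos: [0.551, -0.1646, 0.0905]
tcp_rot: [2.218, 0.001, -2.223]
wrist_force: [0.7, 0.3, 0.8]
width: 0.997
```

Request:
jog_arm([
  [0,0,0,0,0,0,80],
  [0,0,0,0,0,0,76],
  [0,0,0,0,0,0,74],
  [0,0,0,0,0,0,72],
  [0,0,0,0,0,0,70],
  [0,0,0,0,0,0,69],
  [0,0,0,0,0,0,68],
  [0,0,0,0,0,0,67],
  [0,0,0,0,0,0,66],
  [0,0,0,0,0,0,66],
  [0,0,0,0,0,0,66],
], force=20)

```text
time: 5.35
tool_pos: [0.5514, -0.1643, 0.0911]
tcp_rot: [2.219, 0.001, -2.222]
wrist_force: [-0.4, 4.8, 5.4]
width: 0.699
```

Request:
jog_arm([
  [0,0,0,0,0,0,100],
  [0,0,0,0,0,0,100],
  [0,0,0,0,0,0,100],
  [0,0,0,-0.14,0,0,100],
  [0,0,0,-0.28,0,0,100],
  [0,0,0,-0.42,0,0,100],
  [0,0,0,-0.56,0,0,100],
  [0,0,0,-0.7,0,0,100],
  [0,0,0,-0.84,0,0,100],
  [0,0,0,-0.98,0,0,100],
  [0,0,0,-1.12,0,0,100],
  [0,0,0,-1.26,0,0,100],
  [0,0,0,-1.4,0,0,100],
  [0,0,0,-1.571,0,0,100],
  [0,0,0,-1.571,0,0,100],
  [0,0,0,-1.571,0,0,100],
])

```text
time: 6.95
tool_pos: [0.5513, -0.1644, 0.0909]
tcp_rot: [1.209, 1.21, -1.211]
wrist_force: [-0.2, -0.2, 0.6]
width: 1.003
```

Request:
jog_arm([
  [0,0,0,0,0,0,80],
  [0,0,0,0,0,0,76],
  [0,0,0,0,0,0,74],
  [0,0,0,0,0,0,72],
  [0,0,0,0,0,0,70],
  [0,0,0,0,0,0,69],
  [0,0,0,0,0,0,68],
  [0,0,0,0,0,0,67],
  [0,0,0,0,0,0,66],
  [0,0,0,0,0,0,66],
  [0,0,0,0,0,0,66],
], force=20)

```text
time: 8.05
tool_pos: [0.5516, -0.1645, 0.0911]
tcp_rot: [1.209, 1.209, -1.211]
wrist_force: [0.4, 0.6, 3.2]
width: 0.704
```

Request:
jog_arm([
  [0,0,0,0,0,0,100],
  [0,0,0,0,0,0,100],
  [0,0,0,0,0,0,100],
  [-0.04,0,0,0,0,0,100],
  [-0.08,0,0,0,0,0,100],
  [-0.12,0,-0.008,0,0,0,100],
  [-0.16,0,-0.015,0,0,0,100],
  [-0.16,0,-0.015,0,0,0,100],
  [-0.16,0,-0.015,0,0,0,100],
])

```text
time: 8.95
tool_pos: [0.5524, -0.1496, 0.2527]
tcp_rot: [1.21, 1.206, -1.209]
wrist_force: [0.3, 1.3, -1.1]
width: 0.996
```

```bash
python3 - <<'E'
from h import *
import pickle
s=monitor.read_state(); im=imaging.read_camera("wrist"); pickle.dump(s,open("s3.pkl","wb"))
print(s['time'],s['tool_pos'],s['tcp_rot'],s['q'])
cv2.imwrite("pics/w3.png",im)
c=cam("wrist",s); print("fit",lidc(im,c,[.5515,-.1645],.114))
for a in segs(im,(240,150),(320,260),L=14):
    A,B=[plane("wrist",q,0,c)[:2] for q in (a[:2],a[2:])]; d=B-A
    print(a.round(1),A,B,np.degrees(np.arctan2(d[1],d[0])).round(2)%90)
E
```

```text
8.95 [ 0.5524 -0.1496  0.2527] [ 1.2097  1.2064 -1.209 ] [-0.3075  0.056   1.8036 -0.0007  1.2797 -0.3064]
fit [ 0.5506 -0.1655]
[252.7 166.9 274.  166.6] [ 0.5196 -0.1334] [ 0.5486 -0.133 ] 0.67
```

Request:
jog_arm([
  [0.03,-0.001,0.015,0,0,0,100],
  [0.07,-0.001,0.015,0,0,0,100],
  [0.11,-0.001,0.015,0,0,0,100],
  [0.14,-0.001,0.015,0,0,0,100],
  [0.155,-0.001,0.015,0,0,0,100],
  [0.164,-0.001,0.015,0,0,0,100],
  [0.164,-0.001,0.015,0,0,0,100],
  [0.164,-0.001,0.015,0,0,0,76],
  [0.164,-0.001,0.015,0,0,0,72],
  [0.164,-0.001,0.015,0,0,0,68],
  [0.164,-0.001,0.015,0,0,0,60],
  [0.164,-0.001,0.015,0,0,0,40],
  [0.164,-0.001,0.015,0,0,0,40],
  [0.164,-0.001,0.015,0,0,0,40],
], force=80)

```text
time: 10.4
tool_pos: [0.5517, -0.1649, 0.0894]
tcp_rot: [1.21, 1.206, -1.209]
wrist_force: [-0.3, 1.0, 6.7]
width: 0.68
```

Request:
jog_arm([
  [-0.005,0,0,0,0,0,40],
  [-0.012,0,0,0,0,0,40],
  [-0.025,0,0,0,0,0,40],
  [-0.04,0,0,0,0,0,40],
  [-0.06,0,0,0,0,0,40],
  [-0.08,0,0,0,0,0,40],
  [-0.1,0,0,0,0,0,40],
  [-0.12,0,0,0,0,0,40],
  [-0.14,0,0,0,0,0,40],
  [-0.155,0,0,0,0,0,40],
  [-0.165,0,0,0,0,0,40],
  [-0.17,0,0,0,0,0,40],
  [-0.17,0,0,0,0,0,40],
])

```text
time: 11.7
tool_pos: [0.5515, -0.1647, 0.2599]
tcp_rot: [1.21, 1.205, -1.208]
wrist_force: [-0.3, 0.5, -5.7]
width: 0.68
```

Request:
jog_arm([
  [0,0,-0.01,0,0,0,40],
  [0,0,-0.03,0,0,0,40],
  [0,0,-0.06,0,0,0,40],
  [0,0,-0.1,0,0,0,40],
  [0,0,-0.14,0,0,0,40],
  [0,0.003,-0.18,0,0,0,40],
  [0,0.006,-0.22,0,0,0,40],
  [0,0.008,-0.26,0,0,0,40],
  [0,0.01,-0.3,0,0,0,40],
  [0,0.012,-0.34,0,0,0,40],
  [0,0.013,-0.38,0,0,0,40],
  [0,0.013,-0.41,-0.005,0,0,40],
  [0,0.013,-0.435,-0.01,0,0,40],
  [0,0.013,-0.453,-0.01,0,0,40],
  [0,0.013,-0.463,-0.01,0,0,40],
  [0,0.013,-0.469,-0.01,0,0,40],
  [0,0.013,-0.469,-0.01,0,0,40],
  [0,0.013,-0.469,-0.01,0,0,40],
])

```text
time: 13.5
tool_pos: [0.5651, 0.3033, 0.259]
tcp_rot: [1.203, 1.209, -1.202]
wrist_force: [1.2, -0.4, -5.2]
width: 0.677
```

```bash
python3 - <<'E'
from h import *
s=monitor.read_state(); print(s['time'],s['tool_pos'],s['q'],s['wrist_force'],s['width']); M=R.from_rotvec(s['tcp_rot']).as_matrix(); print(M)
print("yaw of tool y",np.degrees(np.arctan2(M[1,1],M[0,1])))
a=imaging.read_camera("side")[60:240,150:330]; w=imaging.read_camera("wrist")[60:330,140:420]
f=cv2.resize(a,(450,450),interpolation=cv2.INTER_CUBIC); g=cv2.resize(w,(350,337))
o=np.zeros((450,800,3),np.uint8); o[:,:450]=f; o[:337,450:]=g; cv2.imwrite("pics/p4.png",o)
E
```

```text
13.5 [0.5651 0.3033 0.259 ] [ 0.4558  0.1846  1.649  -0.0038  1.3065  0.4485] [ 1.2383 -0.4454 -5.1564] 0.677382873735364
[[ 0.003   1.      0.0082]
 [-0.0027  0.0082 -1.    ]
 [-1.      0.003   0.0027]]
yaw of tool y 0.4717248877028536
```

View pics/p4.png

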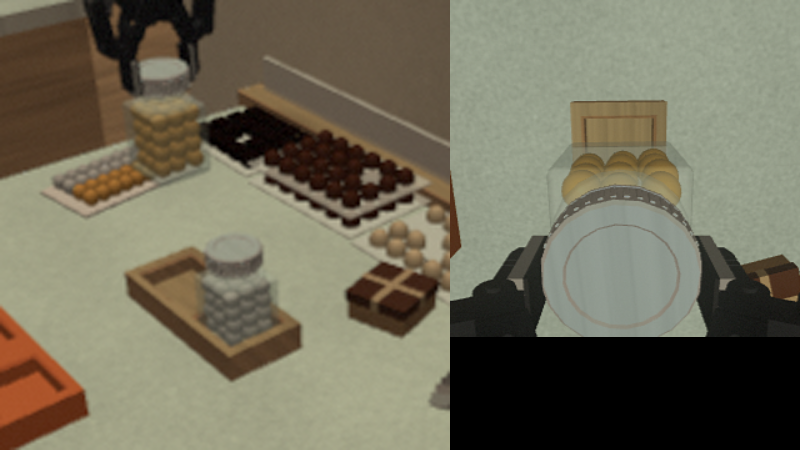

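Request:
jog_arm([
  [0.01,-0.001,-0.0015,0,0,0,40],
  [0.03,-0.001,-0.0015,0,0,0,40],
  [0.055,-0.001,-0.0015,0,0,0,40],
  [0.08,-0.001,-0.0015,0,0,0,40],
  [0.1,-0.001,-0.0015,0,0,0,40],
  [0.112,-0.001,-0.0015,0,0,0,40],
  [0.119,-0.001,-0.0015,0,0,0,40],
  [0.122,-0.001,-0.0015,0,0,0,40],
  [0.122,-0.001,-0.0015,0,0,0,40],
  [0.122,-0.001,-0.0015,0,0,0,40],
])

```text
time: 14.6
tool_pos: [0.5654, 0.3048, 0.1385]
tcp_rot: [1.205, 1.208, -1.2]
wrist_force: [0.4, 0.2, -5.2]
width: 0.682
```

```bash
python3 - <<'E'
from h import *
s=monitor.read_state(); print(s['time'],s['tool_pos'],s['wrist_force']); M=R.from_rotvec(s['tcp_rot']).as_matrix()
print("yaw",np.degrees(np.arctan2(M[1,1],M[0,1])))
c=cam("wrist",s); im=imaging.read_camera("wrist"); cv2.imwrite("pics/w5f.png",im)
zb=s['tool_pos'][2]-.0894
# predicted jar bottom edge & pocket far edge
for lbl,P in [("jar base far",[[.5645+a,.3045+.033,zb] for a in(-.033,.033)]),("pocket far",[[.5637+a,.3395,.034] for a in(-.035,.035)])]: print(lbl,proj(c,P))
a=cv2.resize(im[20:260,150:410],None,fx=3,fy=2.4,interpolation=cv2.INTER_CUBIC); cv2.imwrite("pics/w5.png",a)
E
```

```text
14.6 [0.5654 0.3048 0.1385] [ 0.368   0.1513 -5.2366]
yaw 0.44224139976202903
jar base far [[235.1956 172.9413]
 [316.8659 173.495 ]]
pocket far [[234.1668 167.8899]
 [315.9256 168.4551]]
```

View pics/w5.png

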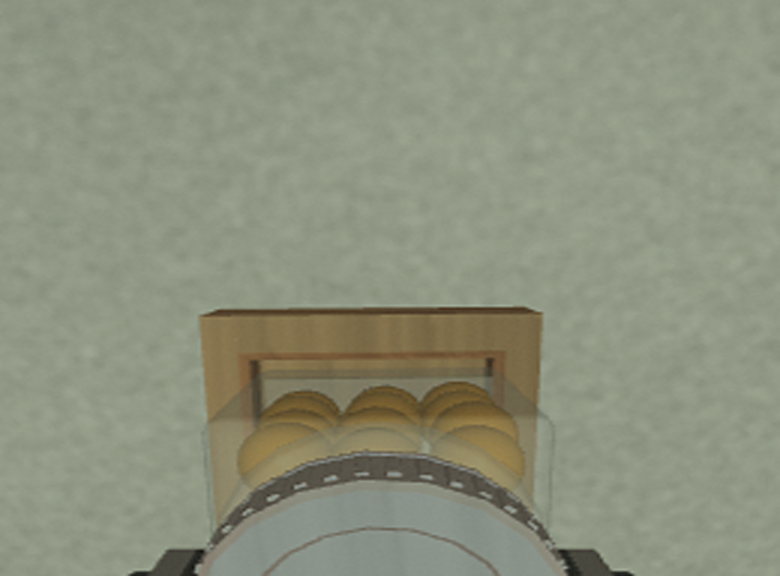

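The jar hangs above the pocket. Its far base edge is at about crop row 375 (columns 258–498), the pocket rim is at row 352 (columns 239–507), and the stand's edges are at columns 201 and 543. The pocket's centre looks 1–2 mm to the -x side of the jar, so I'll quantify it.

```bash
python3 - <<'E'
from h import *
s=monitor.read_state(); c=cam("wrist",s); im=cv2.imread("pics/w5f.png")
for a in segs(im,(205,135),(345,240),L=12):
    A,B=[plane("wrist",q,.034,c)[:2] for q in (a[:2],a[2:])]; d=B-A
    A0,B0=[plane("wrist",q,.049,c)[:2] for q in (a[:2],a[2:])]
    print(a.round(1),A,B,np.degrees(np.arctan2(d[1],d[0])).round(2)%90,"at .049:",A0,B0)
print(proj(c,[[.5654+a,.3048,.1385+.0246] for a in (-.03,.03)]))
E
```

```text
[221.5 148.8 326.  147.6] [0.5186 0.3555] [0.6065 0.3571] 1.05 at .049: [0.5213 0.3566] [0.6039 0.3581]
[269.4 219.9 248.2 225.2] [0.5589 0.293 ] [0.5398 0.2878] 15.090000000000003 at .049: [0.5592 0.2978] [0.5412 0.293 ]
[296.  221.5 278.2 220.1] [0.583  0.2915] [0.5668 0.2928] 85.35 at .049: [0.5818 0.2965] [0.5666 0.2977]
[249.  225.1 231.8 235.7] [0.5405 0.2879] [0.5246 0.2776] 33.120000000000005 at .049: [0.5419 0.2931] [0.5269 0.2834]
[325.2 239.  315.4 231.3] [0.6102 0.2748] [0.6008 0.2823] 51.44999999999999 at .049: [0.6074 0.2808] [0.5986 0.2878]
[330.7 150.2 329.  192.3] [0.6106 0.355 ] [0.6112 0.3187] 0.9599999999999937 at .049: [0.6077 0.3561] [0.6083 0.322 ]
[304.  150.8 284.  150.8] [0.588  0.3543] [0.5711 0.3542] 0.4199999999999875 at .049: [0.5865 0.3555] [0.5707 0.3554]
[283.9 150.6 217.3 151.5] [0.5711 0.3543] [0.515  0.3532] 1.1200000000000045 at .049: [0.5707 0.3555] [0.5179 0.3545]
[273.1 207.6 288.5 207.8] [0.5622 0.3044] [0.576  0.3044] 89.8 at .049: [0.5623 0.3086] [0.5752 0.3085]
[329.4 150.7 314.  150.7] [0.6095 0.3546] [0.5964 0.3545] 0.37999999999999545 at
[... 515 characters left out ...]
  177.7 238.5 178. ] [0.5819 0.3314] [0.5322 0.3308] 0.6699999999999875 at .049: [0.5808 0.3339] [0.5341 0.3334]
[329.  194.  327.6 225.2] [0.6113 0.3172] [0.6117 0.2882] 0.730000000000004 at .049: [0.6084 0.3206] [0.6088 0.2933]
[279.  169.4 260.6 169.7] [0.5671 0.3385] [0.5514 0.3381] 1.25 at .049: [0.5669 0.3406] [0.5521 0.3403]
[309.8 177.1 297.7 177.6] [0.5938 0.332 ] [0.5834 0.3315] 2.6200000000000045 at .049: [0.592  0.3345] [0.5822 0.3341]
[234.1 193.6 233.7 180.6] [0.528 0.317] [0.528  0.3285] 89.7 at .049: [0.5301 0.3204] [0.5302 0.3312]
[242.7 166.8 259.4 166.8] [0.5361 0.3404] [0.5503 0.3406] 0.45 at .049: [0.5377 0.3425] [0.5511 0.3426]
[[213.2281 281.6663]
 [343.2853 282.1707]]
```

```bash
python3 - <<'E'
from h import *
s=monitor.read_state(); c=cam("wrist",s); im=imaging.read_camera("wrist")
print(plane("wrist",(218.3,197),.127,c),plane("wrist",(334,195),.127,c), "lid",lidc(im,c,[.5646,.3037],.1385+.0246))
a=cv2.resize(im[140:225,205:345],None,fx=5,fy=5,interpolation=cv2.INTER_CUBIC); a=cv2.convertScaleAbs(a,alpha=1.5,beta=-30)
b=cv2.resize(imaging.read_camera("side")[120:215,175:290],None,fx=4,fy=4,interpolation=cv2.INTER_CUBIC)
cv2.imwrite("pics/w6.png",a); cv2.imwrite("pics/s6.png",b)
E
```

```text
[0.5325 0.3362 0.127 ] [0.5961 0.3377 0.127 ] lid [0.5647 0.2994]
```

View pics/w6.png

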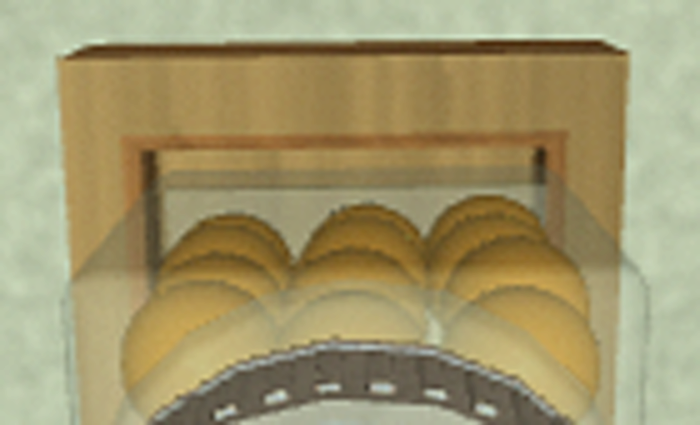

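The zoom shows the jar's outer base edge at crop row 170 (source row 174), which matches the prediction, so the jar hangs upright. The pocket centre is about 1.3 mm to -x and 0.4 mm to -y of the jar. I'll correct that and lower it slowly.

Request:
jog_arm([
  [0,-0.0013,0.0004,-0.003,0,0,40],
  [0.004,-0.0013,0.0004,-0.003,0,0,40],
  [0.008,-0.0013,0.0004,-0.003,0,0,40],
  [0.012,-0.0013,0.0004,-0.003,0,0,40],
  [0.015,-0.0013,0.0004,-0.003,0,0,40],
  [0.018,-0.0013,0.0004,-0.003,0,0,40],
  [0.021,-0.0013,0.0004,-0.003,0,0,40],
  [0.021,-0.0013,0.0004,-0.003,0,0,40],
])

```text
time: 15.55
tool_pos: [0.5637, 0.3041, 0.1166]
tcp_rot: [1.202, 1.21, -1.199]
wrist_force: [-0.6, 0.5, -5.6]
width: 0.677
```

Request:
jog_arm([
  [0.003,0,0,0,0,0,40],
  [0.006,0,0,0,0,0,40],
  [0.009,0,0,0,0,0,40],
  [0.0115,0,0,0,0,0,40],
  [0.013,0,0,0,0,0,40],
  [0.013,0,0,0,0,0,40],
])

```text
time: 16.15
tool_pos: [0.5635, 0.304, 0.1032]
tcp_rot: [1.201, 1.21, -1.2]
wrist_force: [0.2, -0.0, -5.2]
width: 0.683
```

Request:
jog_arm([
  [0.001,0,0,0,0,0,40],
  [0.002,0,0,0,0,0,40],
  [0.0025,0,0,0,0,0,40],
  [0.0025,0,0,0,0,0,40],
])

```text
time: 16.55
tool_pos: [0.5638, 0.304, 0.1016]
tcp_rot: [1.202, 1.21, -1.199]
wrist_force: [-1.5, -0.7, 0.4]
width: 0.679
```

Request:
jog_arm([
  [0,0,0,0,0,0,30],
  [0,0,0,0,0,0,30],
  [0,0,0,-0.03,0,0,30],
  [0,0,0,-0.07,0,0,30],
  [0,0,0,-0.12,0,0,30],
  [0,0,0,-0.18,0,0,30],
  [0,0,0,-0.24,0,0,30],
  [0,0,0,-0.3,0,0,30],
  [0,0,0,-0.36,0,0,30],
  [0,0,0,-0.42,0,0,30],
  [0,0,0,-0.48,0,0,30],
  [0,0,0,-0.52,0,0,30],
  [0,0,0,-0.52,0,0,30],
], force=110)

```text
time: 17.85
tool_pos: [0.5641, 0.3045, 0.1021]
tcp_rot: [0.81, 1.41, -0.807]
wrist_force: [-0.8, -0.1, 0.6]
width: 0.672
```

```bash
python3 - <<'E'
from h import *
s=monitor.read_state(); M=R.from_rotvec(s['tcp_rot']).as_matrix()
print(s['time'],s['tool_pos'],s['wrist_force'],s['torque'],s['width'],s['q'],"yaw",np.degrees(np.arctan2(M[1,1],M[0,1])))
im=imaging.read_camera("side")
cv2.imwrite("pics/s7.png",cv2.resize(im[100:230,165:305],None,fx=4,fy=4,interpolation=cv2.INTER_CUBIC))
E
```

```text
17.85 [0.5641 0.3045 0.1021] [-0.793  -0.0707  0.5741] [0.0574 0.2098 0.0925] 0.6723747485954672 [ 0.4578  0.3041  1.8031 -0.0037  1.0305 -0.0722] yaw 30.477942931988988
```

View pics/s7.png

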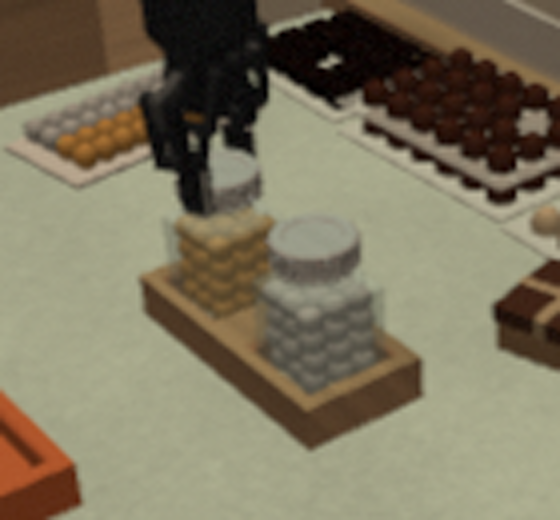

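The jar stands down in the pocket with the gripper on its lid, and the full jar is undisturbed. I'll go on turning.

Request:
jog_arm([
  [0,0,0,-0.06,0,0,30],
  [0,0,0,-0.16,0,0,30],
  [0,0,0,-0.26,0,0,30],
  [0,0,0,-0.36,0,0,30],
  [0,0,0,-0.46,0,0,30],
  [0,0,0,-0.56,0,0,30],
  [0,0,0,-0.66,0,0,30],
  [0,0,0,-0.76,0,0,30],
])

```text
time: 18.7
tool_pos: [0.5645, 0.3047, 0.103]
tcp_rot: [0.217, 1.554, -0.217]
wrist_force: [-1.2, -1.2, 3.1]
width: 0.67
```

Request:
jog_arm([
  [0,0,0,-0.1,0,0,30],
  [0,0,0,-0.2,0,0,30],
  [0,0,0,-0.3,0,0,30],
  [0,0,0,-0.4,0,0,30],
  [0,0,0,-0.5,0,0,30],
  [0,0,0,-0.6,0,0,30],
  [0,0,0,-0.7,0,0,30],
  [0,0,0,-0.78,0,0,30],
  [0,0,0,-0.78,0,0,30],
  [0,0,0,-0.78,0,0,30],
])

```text
time: 19.7
tool_pos: [0.5652, 0.305, 0.1034]
tcp_rot: [-0.395, 1.528, 0.391]
wrist_force: [0.9, 0.1, 0.1]
width: 0.673
```

```bash
python3 - <<'E'
from h import *
s=monitor.read_state(); M=R.from_rotvec(s['tcp_rot']).as_matrix()
print(s['time'],s['tool_pos'],s['wrist_force'],s['torque'],s['width'],s['q'],"yaw",np.degrees(np.arctan2(M[1,1],M[0,1])))
E
```

```text
19.7 [0.5652 0.305  0.1034] [0.8686 0.0703 0.0741] [-0.0186 -0.0436  0.0066] 0.6727207786816435 [ 0.4579  0.3031  1.8016 -0.0039  1.0305 -1.6127] yaw 118.75043061636164
```

Request:
jog_arm([
  [-0.001,0,0,0,0,0,30],
  [-0.002,0,0,0,0,0,30],
  [-0.003,0,0,0,0,0,30],
  [-0.004,0,0,0,0,0,30],
  [-0.004,0,0,0,0,0,30],
  [-0.004,0,0,0,0,0,30],
])

```text
time: 20.3
tool_pos: [0.5651, 0.305, 0.1075]
tcp_rot: [-0.394, 1.528, 0.391]
wrist_force: [0.6, -0.4, -0.7]
width: 0.671
```

The force is only the lid's weight (0.7 N), so the lid is free. I'll lift it straight up.

Request:
jog_arm([
  [-0.003,0,0,0,0,0,30],
  [-0.006,0,0,0,0,0,30],
  [-0.009,0,0,0,0,0,30],
  [-0.012,0,0,0,0,0,30],
  [-0.015,0,0,0,0,0,30],
  [-0.018,0,0,0,0,0,30],
  [-0.021,0,0,0,0,0,30],
  [-0.023,0,0,0,0,0,30],
  [-0.023,0,0,0,0,0,30],
  [-0.023,0,0,0,0,0,30],
])

```text
time: 21.3
tool_pos: [0.5649, 0.305, 0.1304]
tcp_rot: [-0.394, 1.528, 0.391]
wrist_force: [0.6, 0.3, 0.1]
width: 0.671
```

```bash
python3 - <<'E'
from h import *
s=monitor.read_state(); M=R.from_rotvec(s['tcp_rot']).as_matrix()
print(s['time'],s['tool_pos'],s['wrist_force'],s['torque'],s['width'],"tilt deg",np.degrees(np.arccos(-M[2,0])))
a=imaging.read_camera("side")[100:230,165:305]; b=imaging.read_camera("scene")[80:210,290:430]
cv2.imwrite("pics/f8.png",np.hstack([cv2.resize(q,(400,371),interpolation=cv2.INTER_CUBIC) for q in(a,b)]))
E
```

```text
21.3 [0.5649 0.305  0.1304] [0.552  0.315  0.0559] [-0.0109  0.0074  0.0059] 0.670563673021809 tilt deg 0.4179768439677637
```

View pics/f8.png

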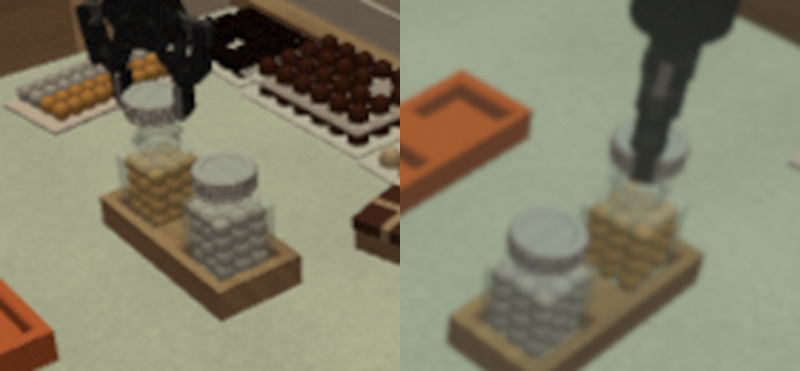

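The jar stays down in its pocket with the neck open. The lid is held level above the mouth at about (150,100) in the left panel, with the open rim below it at about (158,125). I'm handing it in.

```bash
python3 -c "
from workcell import finish_job
print(finish_job())"
```

```text
the job is handed in; nothing more can be done
None
```

The job is done and handed in at about 21 s. I gripped the jar by its lid, carried it over the full jar and lowered it into the empty pocket. There I turned the lid about 118° anticlockwise and lifted it straight up; it is still held about 15 mm above the rim.

**Last checks:**
- **Seating:** the jar's weight came off the wrist at the expected depth. The final pictures show the jar still down in its pocket.
- **Lid release:** a small test lift read only -0.7 N, about the lid's own weight, where the whole jar read about -5.5 N. The final reading, with the arm still holding the lid, was about 0.1 N; that is within the sensor's roughly 1 N noise.
- **Lid pose:** the tool's tilt is 0.4°. The pictures show the lid in the jaws, clear of the glass.
- **Other objects:** the full jar had not visibly moved in the last pictures. The scoop and praline tray were not in those views, and the gift box was only partly in view. The arm met no unexpected contact force at any point.

**Disagreements:**
- **Wrist camera:** it read about 1 mm off the position found by pinching the lid, so I corrected for that before lowering the jar.
- **Lid fit:** one automatic fit of the lid near the pocket was about 4 mm off. I dropped it because the jar's base edge in a zoomed picture matched the prediction.
- **Side camera:** it differed from the wrist camera by about 2–3 mm on the stand's position, and I used the wrist camera.

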